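# Clear the canister and latch the accessory case

### The job

The accessory case cannot be shut because a tall canister has been left standing in it under the half-open lid. Take the canister out and stand it upright in the flat steel tray, setting it down rather than dropping it; then close the lid fully, and last swing the hasp on the lid down over the staple until it lies flat against the case's front. Leave the small open bin, the jar and the eyepiece where they are.

Things in the scene. Friction and masses are not known exactly. Their poses are not given: they have to be found in the camera images.
- case: Grey plastic case, fixed. Outer 190 (its x) by 220 (y) by 80 mm high, walls and floor 6 mm. Origin: centre of its underside. Lid hinge along the top of its +x side; its front, with the staple, is the -x side. Inside, at x -89 to -25 mm, a black insert 25 mm high with three lens barrels (top 41 mm above the underside); behind it an open channel where the canister stands.
- lid (a joint): Lid angle, rad: 0 = closed, level; opens up about the hinge (along case y, at case x +95, z +80 mm) to a stop at 1.17. A clear flat pane in a grey frame, 190 by 220 by 8 mm, solid all over, hinge line in its underside. Stiff: it stays where left; 3 to 5 N at the free edge moves it. It leans over the canister: reach that with the tool leaning to the case's front.
- lid_edge (a point): Middle of the lid's free edge, on its outer (upper) face: 190 mm from the hinge line. x axis points from there to the hinge along the lid, z out of the outer face.
- staple (a point): Outer end of the staple, a steel block 5 mm wide and 9 mm high in the middle of the case's front, 57 mm above the underside, standing 8 mm out from the front face.
- hasp (a joint): Angle of the hasp, rad: 0 = hanging square to the lid, flat against the case's front when the lid is closed; 1.57 = standing straight out in the lid's plane; 2.6 = the stop, folded further up. Light friction holds it where it is left.
- hasp_hinge (a point): Pivot of the hasp: 4 mm in front of the middle of the lid's free edge, at mid thickness of the lid (84 mm above the case's underside when the lid is closed). The pivot runs parallel to the case's y.
- hasp_tip (a point): Middle of the hasp's free end, 54 mm from its pivot. The hasp is a steel plate 30 mm wide and 3 mm thick with a slot 12 mm wide, 16 to 38 mm from the pivot, that goes over the staple; the last 16 mm are a plain tab to push on.
- canister: Upright round canister, plain aluminium with a white cap, standing in the case: 32 mm across, 115 mm high; the cap is 33 mm across and takes up the top 38 mm. Its top stands 41 mm above the case's rim. About 0.14 kg. Origin: centre of its underside; z along it.
- tray: Flat square steel tray, fixed, 120 by 120 mm, 14 mm high, walls and floor 3 mm. Origin: centre of its underside.
- bin: Green plastic open bin, 80 (x) by 100 (y) by 45 mm, loose; leave alone. Origin: centre of its underside. It may stand nearer or farther than the tray.
- jar: White jar, 60 mm across, 60 mm high, loose; leave alone. Origin: centre of its underside.
- eyepiece: Black microscope eyepiece standing on end, 40 mm across, 55 mm high, loose; leave alone. Origin: centre of its underside.
Mind the look-alikes: they are no part of the job. Of the things that look like the tray, the larger one is meant.

How it is judged:
By the outcome, as a careful person would: the job done as asked, in the order asked, and still so for the second after the job is handed in, with the robot touching nothing.
It also fails if it takes over 72 s, if anything falls off the work surface, if the arm or the gripper's body presses on something with over 40 N, if the wrist force passes 120 N, or if a joint passes its speed limit or range.

### The arm

A 7-joint arm with a two-finger parallel gripper is mounted at the origin on the work surface. World frame = base frame: x ahead of the robot, y to its left, z up, the work surface at z = 0. Lengths are in m, angles in degrees, forces in N, time in s.
With the tool pointing down it reaches from about 0.35 to 0.9 m from the base axis. Payload 7.2 kg.
Tool frame: the origin (TCP) lies midway between the tips of the shut fingers; the grasp point (between the pads) lies 19 mm behind it; z points along the fingers, y is the line along which they close (so a half turn about z gives the same grasp; the last joint's range is limited). The gripper opens to 88 mm and grips with 3 to 60 N. Pads are 20 mm wide; open, the fingers measure 115 mm over their backs; the gripper's body (75 mm by 178 mm) begins 61 mm behind the grasp point.
Start: joints at [71.608, 23.554, -0.728, 91.456, 0.321, 64.991, -4.71], TCP at [0.156, -0.605, 0.223] pointing down, gripper open.
Joint ranges: [-169.25, 169.25], [-16.82, 113.86], [-84.01, 82.57], [7.8, 145.47], [-59.2, 239.2], [7.22, 106.19], [-163.78, 163.78]. Speed limits (degrees/s): [136.94, 136.94, 172.46, 172.46, 180, 180, 180].

### API

Orientations are given as a 3x3 rotation matrix whose columns are the frame's x, y, z axes.
In Python, from cell import manip, eyes, finish_job gives the robot as it stands.
- The arm moves only by the tool move_arm, never from a script. Its argument "series" is one flat list of numbers, 7 for each row, row after row: the opening, from -1 (shut) to 1 (fully open), then the shift along the tool's x, y, z scaled (see below), then the turn, a rotation vector about the tool's x, y, z scaled (see below). In form: [grip, x, y, z, rx, ry, rz, grip, x, y, z, rx, ry, rz, ...]. A call has 1 to 8 rows; each row is the pose to reach, as a shift and turn from the pose commanded when the call began, along the tool's axes at that moment; what a row does not reach only later rows make up. The controller multiplies each number of a shift by 500 mm and each number of a turn by 45 degrees. A row lasts 1/12 s, in which the tool goes at most 41.7 mm and 7.16 degrees, less where a joint would pass 70% of its speed; a pose out of reach is approached as far as the arm can. A call with a number of a shift or a turn outside -1 to 1 is refused whole. A call with a gripper value outside its range is refused whole. The fingers move at their own pace and stop on an object; "newtons" is the grip in N (left out, the last holds). Time passes only in rows, so rows that repeat a pose let the fingers close. It gives the time, the measured TCP pose, the force, the opening and the grip force at its end, in the units of the state.
- manip.sense(): the state, without advancing time (a new reading comes with each control period).
- eyes.grab_frame(name): name is "scene" or "side" or "wrist"; returns the picture (480x640x3 uint8, red, green, blue); there is no depth.
- eyes.camera_params(name): a dict with "mtx" (3x3 intrinsics, pixels), "world_to_cam" (4x4, takes a point from world to camera coordinates). Camera axes: x right, y down, z forward; pixel columns grow to the right and rows downward; lengths in m; the calibration is good to about 2 mm. A picture is of the moment at which its call begins: read the wrist's pose just before it. camera_params takes no time and is no camera call; for the wrist camera it gives the pose at the moment of the call.
- finish_job(): hands the job in; it is judged then, once.
Trained networks look in the newest picture that a camera, given by its name, has taken for a name from the list of things; names that differ only in an ending like _2 or _b are one class to them, and where a whole thing is asked for, a point or a joint stands for the part that bears it (a point fixed in the world has none). Each returns a list of dicts, best first, with "confidence" (0 to 1); they miss things now and then, are a little off and sometimes report something else, mostly with a low value. They report only what shows in the picture. A call takes as long as a camera call. They do not tell look-alikes from the thing itself.
- eyes.spot_in(name, camera): "box" ([centre column, centre row, width, height] in pixels, round what is visible of it).
- eyes.masks_of(name, camera): "pixels" (480x640 bool, what is visible of it) and "box" ([centre column, centre row, width, height] in pixels, round what is visible of it).
- eyes.pinpoint(name, camera): "centre" ([row, column] in pixels: a listed point, or the origin of a listed thing).
The state is a dict: "time": time; "joint_pos": joint angles; "qvel": joint speeds; "tau": joint torques, N m; "tool_pos": TCP position; "ee_rot": TCP orientation; "contact_force": force on the tool from outside, world axes, zero at the start; "ft_torque": the same for the moment, N m; "grip_width": finger opening in m; "gripper_force": force on a finger pad.
Only numpy, scipy, OpenCV 4.12 (cv2) and the standard library are available. Lean on these libraries where they do the work, as an engineer would, in place of code of your own. Each camera call takes 0.05 s, during which the arm holds its last target. There are 200 camera calls.

## Working session

There is one attempt and no reset: what is moved stays moved. The work goes in short steps, Python scripts to look and compute and a tool call to move; the robot and the scene stay as the last step left them, time stands still between calls to the robot, and variables do not carry over. Pictures are saved under pics/ and viewed, at most 10 in all, crops included, and the job is handed in when it is done.

Besides the shell and the picture viewer there is one more tool, called after "Request:" in YAML: its name, and indented under it one key for each argument. move_arm: Moves the arm, as the interface text tells. Its arguments: {"type":"object","properties":{"series":{"type":"array","items":{"type":"number","minimum":-1,"maximum":1}},"newtons":{"type":"number"}},"required":["series"]}

```bash
mkdir -p pics; ls
python3 - <<'E'
from cell import manip, eyes
import cv2,numpy as np
s=manip.sense();print(s['time'],s['tool_pos'],s['grip_width'],np.round(s['ee_rot'],3).tolist())
ims=[]
for c in('scene','side'):
    im=eyes.grab_frame(c);cv2.imwrite(f'pics/{c}0.png',im[:,:,::-1])
    p=eyes.camera_params(c);print(c,np.round(p['mtx'],1).tolist(),np.round(p['world_to_cam'],3).tolist())
    for n in('case','lid','lid_edge','staple','hasp_hinge','hasp_tip','canister','tray','bin','jar','eyepiece'):
        r=eyes.pinpoint(n,c);print(n,[(np.round(d['centre'],1).tolist(),round(d['confidence'],2)) for d in r[:3]])
E
```

```text
pics
0.0 [ 0.15617042 -0.60468687  0.22186268] 0.08759292238699343 [[0.968, 0.25, -0.0], [0.25, -0.968, 0.001], [-0.0, -0.001, -1.0]]
scene [[494.1, 0.0, 317.5], [0.0, 494.1, 230.9], [0.0, 0.0, 1.0]] [[0.85, 0.527, 0.001, -0.588], [0.3, -0.482, -0.823, -0.054], [-0.433, 0.7, -0.568, 1.242], [0.0, 0.0, 0.0, 1.0]]
case [([240.5, 288.5], 0.57)]Traceback (most recent call last):
  File "<stdin>", line 9, in <module>
ValueError: it knows: bin, canister, case, eyepiece, hasp_hinge, hasp_tip, jar, lid_edge, staple, tray
```

Run:
```python
from cell import manip, eyes
import cv2,numpy as np
for c in('scene','side'):
    im=eyes.grab_frame(c);cv2.imwrite(f'pics/{c}0.png',im[:,:,::-1])
    p=eyes.camera_params(c);print(c,np.round(p['mtx'],1).tolist(),np.round(p['world_to_cam'],3).tolist())
    for n in('case','lid_edge','staple','hasp_hinge','hasp_tip','canister','tray','bin','jar','eyepiece'):
        r=eyes.pinpoint(n,c);print(n,[(np.round(d['centre'],1).tolist(),round(d['confidence'],2)) for d in r[:3]])
```

```text
scene [[494.1, 0.0, 317.5], [0.0, 494.1, 230.9], [0.0, 0.0, 1.0]] [[0.85, 0.527, 0.001, -0.588], [0.3, -0.482, -0.823, -0.054], [-0.433, 0.7, -0.568, 1.242], [0.0, 0.0, 0.0, 1.0]]
case [([241.3, 289.5], 0.89)]
lid_edge [([136.3, 288.0], 0.9)]
staple [([245.8, 264.5], 0.85)]
hasp_hinge [([138.2, 284.9], 0.82)]
hasp_tip [([112.5, 284.9], 0.85)]
canister [([236.9, 307.2], 0.63)]
tray [([385.5, 211.6], 0.88), ([410.3, 309.4], 0.81), ([326.3, 141.7], 0.65)]
bin [([324.7, 143.8], 0.8)]
jar [([194.5, 346.0], 0.47)]
eyepiece [([334.3, 355.6], 0.91), ([239.1, 305.3], 0.53)]
side [[496.0, 0.0, 314.6], [0.0, 496.0, 246.9], [0.0, 0.0, 1.0]] [[-0.265, -0.964, -0.012, 0.278], [-0.568, 0.166, -0.806, 0.393], [0.779, -0.206, -0.592, 0.499], [0.0, 0.0, 0.0, 1.0]]
case [([318.5, 308.1], 0.76)]
lid_edge [([193.1, 291.6], 0.69)]
staple [([277.3, 365.2], 0.77), ([189.5, 298.8], 0.52)]
hasp_hinge [([190.5, 295.8], 0.66)]
hasp_tip [([156.4, 295.6], 0.83)]
canister [([306.9, 285.5], 0.52)]
tray [([240.6, 473.8], 0.91), ([209.8, 426.1], 0.58)]
bin [([307.0, 512.9], 0.9), ([192.7, 298.8], 0.63)]
jar [([349.6, 151.5], 0.55)]
eyepiece [([224.8, 350.8], 0.77)]
```

View pics/scene0.png

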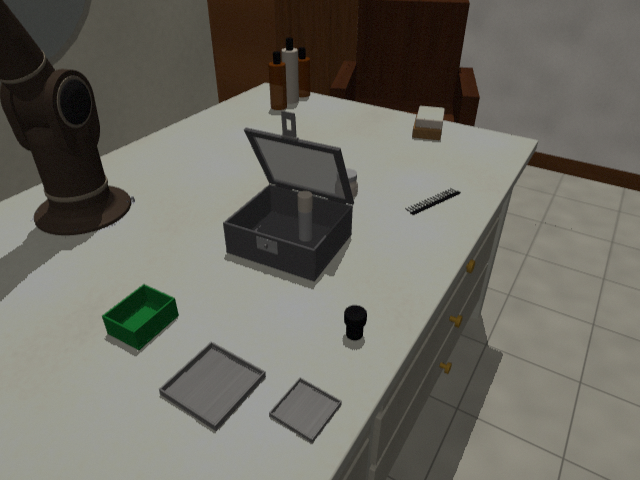

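View pics/side0.png

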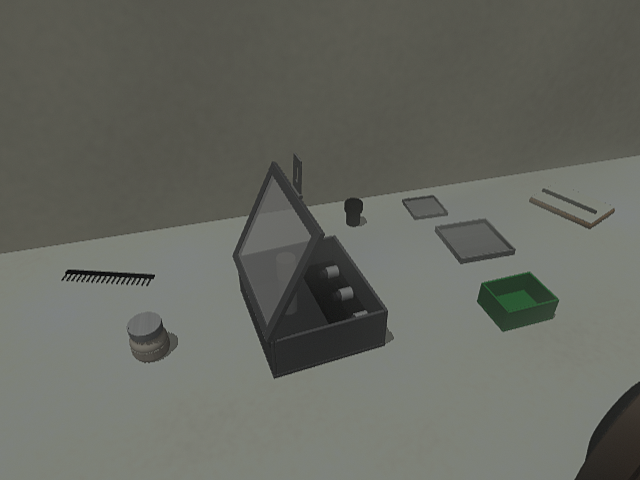

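```bash
cat > h.py <<'E'
import numpy as np
from scipy.optimize import least_squares
from cell import manip, eyes
def proj(c,P,p=None):
    p=p or eyes.camera_params(c);P=np.atleast_2d(P)
    q=P@p['world_to_cam'][:3,:3].T+p['world_to_cam'][:3,3];u=q@np.array(p['mtx']).T
    return u[:,:2]/u[:,2:]
def tri(obs,z=None): # obs: list of (cam,(col,row)[,params])
    f=lambda X:np.concatenate([(proj(o[0],np.append(X,z) if z is not None else X,o[2] if len(o)>2 else None)[0]-o[1]) for o in obs])
    r=least_squares(f,[.55,-.2] if z is not None else [.55,-.2,.05],loss='soft_l1',f_scale=2);return r.x,np.abs(r.fun).max()
def casept(v,local):
    c,s=np.cos(v[2]),np.sin(v[2]);L=np.atleast_2d(local)
    return L@np.array([[c,s,0],[-s,c,0],[0,0,1]])+[v[0],v[1],0]
def lidpts(a,t):
    d=np.array([-np.cos(a),0,np.sin(a)]);n=np.array([np.sin(a),0,np.cos(a)]);H=np.array([.095,0,.08])
    hh=H+.194*d+.004*n
    return dict(lid_edge=H+.19*d+.008*n,hasp_hinge=hh,hasp_tip=hh+.054*(-np.cos(t)*n+np.sin(t)*d),staple=np.array([-.103,0,.057]),case=np.zeros(3))
def best(n,c):
    r=eyes.pinpoint(n,c);return [np.array(d['centre'])[::-1] for d in r]
E
python3 - <<'E'
from h import *
import cv2
S={};
for c in('scene','side'):
    eyes.grab_frame(c)
    for n in('case','lid_edge','staple','hasp_hinge','hasp_tip','canister','tray','bin','jar','eyepiece'): 
        b=best(n,c)
        if b:S[n,c]=b[0]
names=('case','lid_edge','staple','hasp_hinge','hasp_tip')
def f(v):
    L=lidpts(v[3],v[4]);return np.concatenate([proj(c,casept(v,L[n]))[0]-S[n,c] for n in names for c in('scene','side') if (n,c) in S])
for y0 in (-2,0,2):
    r=least_squares(f,[.55,-.2,y0,.9,1.6],loss='soft_l1',f_scale=2);print(r.cost,r.x.round(4));print(r.fun.round(1).reshape(-1,4).tolist())
for n in('canister','tray','bin','jar','eyepiece'):
    o=[(c,S[n,c]) for c in('scene','side') if (n,c) in S];print(n,*tri(o),*tri(o,.006 if n=='canister' else 0), [tri([k],.006 if n=='canister' else 0)[0].round(3) for k in o])
for c in('scene','side'):
    for n in ('case','canister','tray','lid_edge'):
        for m in eyes.masks_of(n,c):print(c,n,m['box'],round(m['confidence'],2),m['pixels'].sum())
E
```

```text
335.01307871672094 [ 0.5207  0.1558 -4.6094  1.0961 -0.7007]
[[1.6, 0.9, 1.1, -2.2], [-0.9, -1.3, 1.4, 0.5], [0.0, -0.6, -1.5, 1.9], [-0.1, -1.5, 0.0, 0.8], [-4.3, 52.8, -51.3, -61.5]]Traceback (most recent call last):
  File "<stdin>", line 13, in <module>
    return func(*args, **kwargs)
    result = trf(vector_fun.fun, vector_fun.jac, x0, f0, J0, lb, ub, ftol, xtol,
                 gtol, max_nfev, x_scale, loss_function, tr_solver,
                 tr_options.copy(), verbose, callback=callback_wrapped)
    return trf_no_bounds(
        fun, jac, x0, f0, J0, ftol, xtol, gtol, max_nfev, x_scale,
        loss_function, tr_solver, tr_options, verbose, callback=callback)
    J = jac(x)
    self._update_jac()
    ~~~~~~~~~~~~~~~~^^
    self.J = self.jac_wrapped(xp_copy(self.x), f0=self.f)
             ~~~~~~~~~~~~~~~~^^^^^^^^^^^^^^^^^^^^^^^^^^^^
    J, dct = approx_derivative(
             ~~~~~~~~~~~~~~~~~^
        self.fun,
        ^^^^^^^^^
    ...<2 lines>...
        **self.finite_diff_options,
        ^^^^^^^^^^^^^^^^^^^^^^^^^^^
    )
    ^
    J, _nfev = _dense_difference(fun_wrapped, x0, f0, h,
               ~~~~~~~~~~~~~~~~~^^^^^^^^^^^^^^^^^^^^^^^^
                             use_one_sided, method,
                             ^^^^^^^^^^^^^^^^^^^^^^
                             mf)
                             ^^^
    df = [f_eval - f0 for f_eval in f_evals]
                                    ^^^^^^^
    f = np.atleast_1d(self.fun(x, *self.args, **self.kwargs))
                      ~~~~~~~~^^^^^^^^^^^^^^^^^^^^^^^^^^^^^^
    return np.atleast_1d(self.fun(x))
                         ~~~~~~~~^^^
    return self.f(x, *self.args, **self.kwargs)
           ~~~~~~^^^^^^^^^^^^^^^^^^^^^^^^^^^^^^
  File "<stdin>", line 11, in f
  File "h.py", line 5, in proj
    p=p or eyes.camera_params(c);P=np.atleast_2d(P)
           ~~~~~~~~~~~~~~~~~~^^^
ValueError: time passes only in moves, steps and waits
```

```bash
cat > /tmp/p.py <<'E'
s=open('h.py').read()
s=s.replace("def proj","CP={c:{k:np.array(v) for k,v in eyes.camera_params(c).items()} for c in('scene','side')}\ndef proj").replace("p=p or eyes.camera_params(c)","p=p or CP[c]")
open('h.py','w').write(s)
E
python3 /tmp/p.py
python3 - <<'E'
from h import *
import pickle
S={};M={}
for c in('scene','side'):
    eyes.grab_frame(c)
    for n in('case','lid_edge','staple','hasp_hinge','hasp_tip','canister','tray','bin','jar','eyepiece'): 
        b=best(n,c)
        if b:S[n,c]=b[0]
    for n in ('canister','tray'):
        M[n,c]=eyes.masks_of(n,c)
        for m in M[n,c]:print(c,n,np.round(m['box']),round(m['confidence'],2),m['pixels'].sum())
pickle.dump((S,M),open('obs.pkl','wb'))
names=('case','lid_edge','staple','hasp_hinge','hasp_tip')
def f(v):
    L=lidpts(v[3],v[4]);return np.concatenate([proj(c,casept(v,L[n]))[0]-S[n,c] for n in names for c in('scene','side') if (n,c) in S])
for t0 in (1.2,2):
    r=least_squares(f,[.52,.156,1.674,1.1,t0],loss='soft_l1',f_scale=2);print(r.cost,r.x.round(4));print(r.fun.round(1).reshape(-1,4).tolist())
for n in('canister','tray','bin','jar','eyepiece'):
    o=[(c,S[n,c]) for c in('scene','side') if (n,c) in S];z=.006 if n=='canister' else 0
    print(n,*tri(o),*tri(o,z), [tri([k],z)[0].round(3) for k in o])
E
```

```text
scene canister [304. 216.  12.  48.] 0.7 685
scene canister [289. 122.  15.  27.] 0.62 282
scene canister [299. 158. 112.  92.] 0.61 5136
scene tray [307. 410.  74.  68.] 0.89 2680
scene tray [211. 386. 105.  93.] 0.81 5159
side tray [425. 207.  45.  26.] 0.91 782
side tray [474. 240.  76.  48.] 0.57 2363
15.304783865499207 [0.5217 0.1535 1.7012 1.1065 2.0868]
[[-0.1, 1.3, 2.2, -0.7], [1.0, -0.9, -1.0, -1.9], [0.8, -1.1, -1.2, 1.6], [-1.3, -2.0, 1.4, 0.2], [0.7, 1.9, 0.3, 2.1]]
15.304783865259692 [0.5217 0.1535 1.7012 1.1065 2.0868]
[[-0.1, 1.3, 2.2, -0.7], [1.0, -0.9, -1.0, -1.9], [0.8, -1.1, -1.2, 1.6], [-1.3, -2.0, 1.4, 0.2], [0.7, 1.9, 0.3, 2.1]]
canister [0.54550429 0.18771406 0.00626769] 2.4525058809261395 [0.54564976 0.18773992] 2.513210100438471 [array([0.543, 0.181]), array([0.549, 0.19 ])]
tray [ 0.645534   -0.23920823  0.00418996] 2.045856409589078 [ 0.64486082 -0.23800708] 2.7441068691912847 [array([ 0.644, -0.235]), array([ 0.648, -0.246])]
bin [ 0.43962541 -0.19790853  0.00470995] 1.5822071138432534 [ 0.43932242 -0.1975877 ] 2.2568380892878963 [array([ 0.433, -0.197]), array([ 0.445, -0.2  ])]
jar [0.61735402 0.23162819 0.12217198] 2.0550706381072814e-07 [0.51868297 0.41632525] 2.4158453015843406e-12 [array([0.519, 0.416])]
eyepiece [ 0.77885633 -0.00914445 -0.00526505] 0.14427951594660726 [ 0.77927152 -0.01069995] 2.0799634153078443 [array([ 0.781, -0.014]), array([ 0.772, -0.006])]
```

```bash
cat > ov.py <<'E'
from h import *
import cv2
def box(x0,x1,y0,y1,z): return np.array([[x0,y0,z],[x1,y0,z],[x1,y1,z],[x0,y1,z]])
def overlay(c,v,can,tray,im,sc,x0,y0,x1,y1):
    im=cv2.resize(im[y0:y1,x0:x1,::-1],None,fx=sc,fy=sc,interpolation=cv2.INTER_CUBIC);im=cv2.convertScaleAbs(im,alpha=1.6)
    def dr(P,col):
        q=((proj(c,P)-[x0,y0]+.5)*sc).astype(int);cv2.polylines(im,[q],True,col,1)
    a=v[3]
    for z in(0,.08): dr(casept(v,box(-.095,.095,-.11,.11,z)),(0,255,0))
    d=np.array([-np.cos(a),0,np.sin(a)]);n=np.array([np.sin(a),0,np.cos(a)]);H=np.array([.095,0,.08])
    for o in(0,.008): dr(casept(v,[H+o*n+[0,y,0]+l*d for y,l in((-.11,0),(-.11,.19),(.11,.19),(.11,0))]),(0,255,255))
    L=lidpts(a,v[4]);dr(casept(v,[L['hasp_hinge'],L['hasp_tip']]),(0,0,255))
    t=np.linspace(0,6.28,24)[:,None]
    for z,r in((.006,.016),(.083,.0165),(.121,.0165)): dr(np.hstack([can[0]+r*np.cos(t),can[1]+r*np.sin(t),0*t+z]),(255,0,255))
    cs,sn=np.cos(tray[2]),np.sin(tray[2])
    for z in(0,.014): dr(box(-.06,.06,-.06,.06,z)@np.array([[cs,sn,0],[-sn,cs,0],[0,0,1]])+[tray[0],tray[1],0],(255,255,0))
    return im
E
python3 - <<'E'
from ov import *
v=[.5217,.1535,1.7012,1.1065,2.0868]
a=cv2.imread('pics/scene0.png')[:,:,::-1];b=cv2.imread('pics/side0.png')[:,:,::-1]
A=overlay('scene',v,(.5457,.1877),(.6449,-.238,.13),a,2.2,150,100,365,365)
B=overlay('side',v,(.5457,.1877),(.6449,-.238,.13),b,1.0,220,140,530,390)
B=overlay('side',v,(.5457,.1877),(.6449,-.238,.13),b,1.05,220,140,530,390)
h=max(A.shape[0],B.shape[0]);pad=lambda I:cv2.copyMakeBorder(I,0,h-I.shape[0],0,0,0)
cv2.imwrite('pics/ov1.png',np.hstack([pad(A),pad(B)]))
print(manip.sense()['time'])
E
```

```text
3.6
```

View pics/ov1.png

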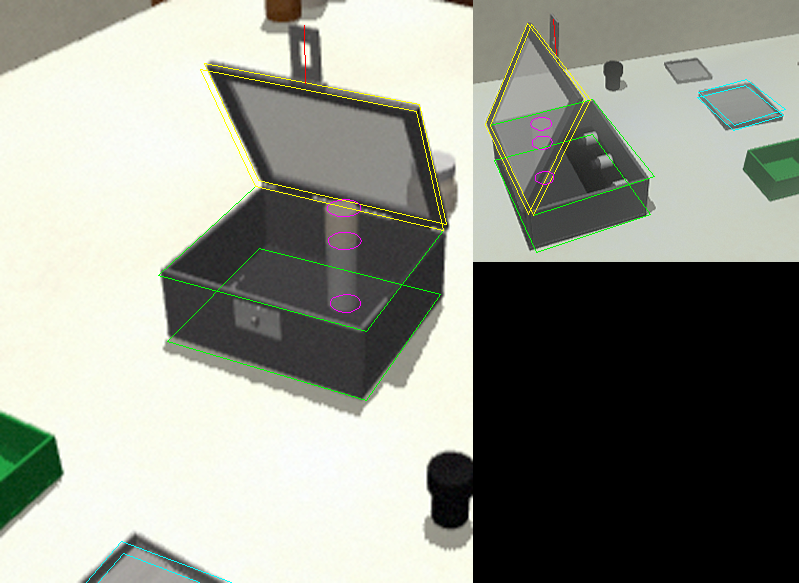

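```bash
cat > st.py <<'E'
from h import *
from scipy.spatial.transform import Rotation as Rn
V=[.5217,.1535,1.69,1.1065,2.0868]
def toolR(th,yaw=V[2],flip=1,turn=0):
    ex=np.array([np.cos(yaw),np.sin(yaw),0]);ey=np.array([-np.sin(yaw),np.cos(yaw),0]);ez=np.array([0,0,1.])
    t=np.radians(th);u=np.sin(t)*ex-np.cos(t)*ez;p=np.cos(t)*ex+np.sin(t)*ez
    R=np.c_[p,-ey,u]
    return R@Rn.from_euler('z',turn,degrees=True).as_matrix()
def rows(targets,s=None):
    """targets: list of (pos,R); prints the 6 numbers for each, from the present pose"""
    s=s or manip.sense();R0=np.array(s['ee_rot']);p0=np.array(s['tool_pos'])
    print('t',round(s['time'],2),'pos',p0.round(4),'F',np.round(s['contact_force'],1),'w',round(s['grip_width'],4),'q',np.round(s['joint_pos'],0))
    for p,R in targets:
        d=R0.T@(np.array(p)-p0)/.5;r=Rn.from_matrix(R0.T@R).as_rotvec(degrees=True)/45
        print(np.round(d,3).tolist(),np.round(r,3).tolist())
E
python3 - <<'E'
from st import *
R=toolR(40)
can=np.array([.545,.1877,.098]);T=can+.019*R[:,2];P=T-.16*R[:,2];print(T,P)
rows([(P,R),([.4,-.3,.3],R),([.4,-.3,.3],toolR(20))])
E
```

```text
[0.54354762 0.1998263  0.08344516] [0.55577822 0.09771011 0.20601227]
t 3.6 pos [ 0.1563 -0.6051  0.2226] F [-0.6  0.3  0.8] w 0.088 q [72. 24. -1. 91.  0. 65. -5.]
[1.125, -1.161, 0.033] [0.637, 0.728, -1.75]
[0.625, -0.469, -0.155] [0.637, 0.728, -1.75]
[0.625, -0.469, -0.155] [0.319, 0.365, -1.81]
```

Request:
move_arm:
  series: [1,0.5,-0.375,-0.124,0.3,0.35,-0.85,1,0.5,-0.375,-0.124,0.3,0.35,-0.85,1,0.5,-0.375,-0.124,0.3,0.35,-0.85,1,0.5,-0.375,-0.124,0.3,0.35,-0.85,1,0.5,-0.375,-0.124,0.3,0.35,-0.85,1,0.5,-0.375,-0.124,0.3,0.35,-0.85,1,0.5,-0.375,-0.124,0.3,0.35,-0.85,1,0.5,-0.375,-0.124,0.3,0.35,-0.85]
  newtons: 25

```text
time: 4.27
tool_pos: [0.3538, -0.3583, 0.2852]
ee_rot: [[0.581, 0.808, 0.094], [0.745, -0.575, 0.337], [0.326, -0.126, -0.937]]
contact_force: [0.2, 0.2, -0.8]
grip_width: 0.0879
gripper_force: 0.0
```

Run:
```python
from st import *
R=toolR(40)
can=np.array([.545,.1877,.098]);T=can+.019*R[:,2];P=T-.16*R[:,2]
rows([(P,R),(P-[0,.1,-.05],R)])
```

```text
t 4.27 pos [ 0.3538 -0.3583  0.2852] F [ 0.2  0.2 -0.8] w 0.0879 q [ 65.  18. -18.  94. -12.  80.  15.]
[0.863, -0.178, 0.494] [0.331, 0.381, -0.895]
[0.747, -0.076, 0.332] [0.331, 0.381, -0.895]
```

Request:
move_arm:
  series: [1,0.55,-0.07,0.24,0.331,0.381,-0.895,1,0.55,-0.07,0.24,0.331,0.381,-0.895,1,0.55,-0.07,0.24,0.331,0.381,-0.895,1,0.55,-0.07,0.24,0.331,0.381,-0.895,1,0.55,-0.07,0.24,0.331,0.381,-0.895,1,0.55,-0.07,0.24,0.331,0.381,-0.895,1,0.55,-0.07,0.24,0.331,0.381,-0.895,1,0.55,-0.07,0.24,0.331,0.381,-0.895]

```text
time: 4.93
tool_pos: [0.4968, -0.0895, 0.2655]
ee_rot: [[-0.096, 0.992, -0.081], [0.757, 0.125, 0.641], [0.646, 0.001, -0.763]]
contact_force: [-0.2, 1.0, 0.1]
grip_width: 0.0877
gripper_force: 0.0
```

Run:
```python
from st import *
R=toolR(40)
can=np.array([.545,.1877,.098]);T=can+.019*R[:,2];P=T-.16*R[:,2]
rows([(P,R)])
```

```text
t 4.93 pos [ 0.4968 -0.0895  0.2655] F [-0.2  1.   0.1] w 0.0877 q [ 51.  29. -34.  94. -20.  81.  32.]
[0.195, 0.164, 0.321] [-0.005, -0.005, 0.007]
```

Request:
move_arm:
  series: [1,0.195,0.164,0.321,0,0,0,1,0.195,0.164,0.321,0,0,0,1,0.195,0.164,0.321,0,0,0,1,0.195,0.164,0.321,0,0,0,1,0.195,0.164,0.321,0,0,0,1,0.195,0.164,0.321,0,0,0,1,0.195,0.164,0.321,0,0,0]

```text
time: 5.52
tool_pos: [0.5551, 0.0923, 0.2048]
ee_rot: [[-0.091, 0.993, -0.079], [0.761, 0.12, 0.637], [0.642, -0.002, -0.767]]
contact_force: [-0.3, -1.2, 0.8]
grip_width: 0.088
gripper_force: 0.0
```

Run:
```python
from st import *
import cv2
cp={k:np.array(v) for k,v in eyes.camera_params('wrist').items()}
im=eyes.grab_frame('wrist')
for n in ('canister','staple','lid_edge','case'): print(n,[(np.round(d['centre'][::-1]),round(d['confidence'],2)) for d in eyes.pinpoint(n,'wrist')])
print([(np.round(m['box']),round(m['confidence'],2)) for m in eyes.masks_of('canister','wrist')])
can=np.array([.545,.1877]);t=np.linspace(0,6.28,24)[:,None]
im=im[:,:,::-1].copy()
for z,r in((.083,.0165),(.121,.0165)):
    q=proj('wrist',np.hstack([can[0]+r*np.cos(t),can[1]+r*np.sin(t),0*t+z]),cp);cv2.polylines(im,[q.astype(int)],True,(255,0,255),1)
for yw in (1.66,1.70):
  V[2]=yw;q=proj('wrist',casept(V,[[-.095,-.11,.08],[-.095,.11,.08],[.095,.11,.08],[.095,-.11,.08]]),cp);cv2.polylines(im,[q.astype(int)],True,(0,255,0) if yw<1.68 else (0,255,255),1)
cv2.imwrite('pics/w1.png',im)
R=toolR(40);T=np.array([.545,.1877,.098])+.019*R[:,2];rows([(T,R)])
np.savez('w1.npz',**cp)
```

```text
canister [(array([321., 255.]), 0.8)]
staple [(array([284., 381.]), 0.8), (array([320., 258.]), 0.68)]
lid_edge [(array([269.,  82.]), 0.69)]
case [(array([297., 282.]), 0.74)]
[(array([320., 230.,  40.,  79.]), 0.85)]
t 5.82 pos [0.5562 0.0883 0.2051] F [0.3 0.1 0.6] w 0.0879 q [ 36.  32. -37.  99. -23.  63.  21.]
[0.016, 0.0, 0.331] [0.004, 0.003, -0.007]
```

View pics/w1.png

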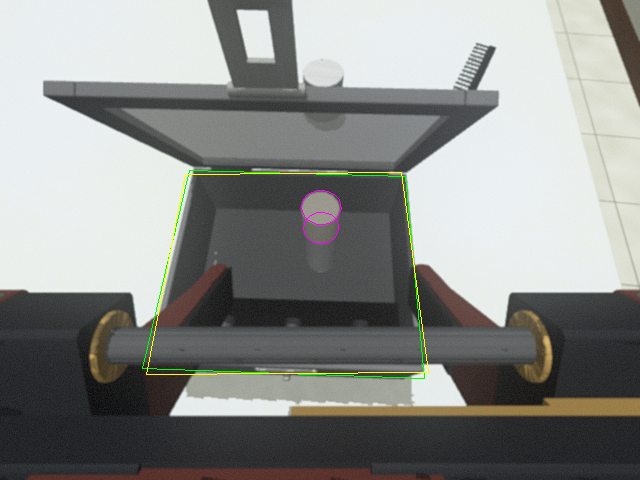

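Request:
move_arm:
  series: [1,0.004,0,0.06,0,0,0,1,0.008,0,0.12,0,0,0,1,0.012,0,0.18,0,0,0,1,0.016,0,0.24,0,0,0,1,0.016,0,0.29,0,0,0,1,0.016,0,0.32,0,0,0,1,0.016,0,0.331,0,0,0,1,0.016,0,0.331,0,0,0]

```text
time: 6.48
tool_pos: [0.5421, 0.2016, 0.0826]
ee_rot: [[-0.087, 0.993, -0.077], [0.762, 0.116, 0.637], [0.642, -0.003, -0.767]]
contact_force: [-0.0, -0.9, 0.2]
grip_width: 0.088
gripper_force: 0.0
```

Run:
```python
from st import *
R=toolR(40);T=np.array([.545,.1877,.098])+.019*R[:,2];rows([(T,R)])
```

```text
t 6.48 pos [0.5421 0.2016 0.0826] F [-0.  -0.9  0.2] w 0.088 q [ 26.  41. -38. 107. -24.  42.  20.]
[-0.002, 0.002, -0.004] [-0.001, 0.001, -0.005]
```

On target. Close.

Request:
move_arm:
  series: [-0.3,0,0,0,0,0,0,-0.3,0,0,0,0,0,0,-0.3,0,0,0,0,0,0,-0.3,0,0,0,0,0,0,-0.5,0,0,0,0,0,0,-0.5,0,0,0,0,0,0,-0.6,0,0,0,0,0,0,-0.6,0,0,0,0,0,0]
  newtons: 25

```text
time: 7.15
tool_pos: [0.5427, 0.2015, 0.0832]
ee_rot: [[-0.088, 0.993, -0.075], [0.762, 0.116, 0.637], [0.641, -0.001, -0.767]]
contact_force: [0.1, 0.8, 0.1]
grip_width: 0.0381
gripper_force: 0.0
```

Request:
move_arm:
  series: [-1,0,0,0,0,0,0,-1,0,0,0,0,0,0,-1,0,0,0,0,0,0,-1,0,0,0,0,0,0]
  newtons: 30

```text
time: 7.48
tool_pos: [0.5426, 0.2016, 0.0832]
ee_rot: [[-0.088, 0.993, -0.076], [0.762, 0.116, 0.637], [0.642, -0.002, -0.767]]
contact_force: [-0.5, -0.9, 0.4]
grip_width: 0.0331
gripper_force: 30.0
```

Request:
move_arm:
  series: [-1,0,0,-0.03,0,0,0,-1,0,0,-0.07,0,0,0,-1,0,0,-0.12,0,0,0,-1,0,0,-0.18,0,0,0,-1,0,0,-0.24,0,0,0,-1,0,0,-0.3,0,0,0,-1,0,0,-0.36,0,0,0,-1,0,0,-0.36,0,0,0]

```text
time: 8.15
tool_pos: [0.5593, 0.0826, 0.2245]
ee_rot: [[-0.087, 0.994, -0.067], [0.764, 0.11, 0.635], [0.639, 0.004, -0.769]]
contact_force: [1.1, -0.1, -1.2]
grip_width: 0.0326
gripper_force: 30.0
```

Run:
```python
from st import *
import cv2
R=toolR(40);g=np.array([.645,-.238,.098])+.019*R[:,2]
for yw in (1.69,1.3,.9):
    R=toolR(40,yaw=yw);g=np.array([.645,-.238,.10])+.019*R[:,2];rows([(g+[0,0,.08],R)])
a=eyes.grab_frame('side');b=eyes.grab_frame('scene')
cv2.imwrite('pics/l1.png',np.hstack([cv2.resize(a[100:400,200:500],(400,400)),cv2.resize(b[60:360,150:450],(400,400))])[:,:,::-1])
```

```text
t 8.15 pos [0.5593 0.0826 0.2245] F [ 1.1 -0.1 -1.2] w 0.0326 q [ 36.  31. -37.  98. -23.  65.  20.]
[-0.562, 0.099, -0.312] [0.011, 0.007, -0.005]
t 8.15 pos [0.5593 0.0826 0.2245] F [ 1.1 -0.1 -1.2] w 0.0326 q [ 36.  31. -37.  98. -23.  65.  20.]
[-0.563, 0.108, -0.313] [-0.307, 0.006, 0.376]
t 8.15 pos [0.5593 0.0826 0.2245] F [ 1.1 -0.1 -1.2] w 0.0326 q [ 36.  31. -37.  98. -23.  65.  20.]
[-0.567, 0.116, -0.317] [-0.634, 0.005, 0.767]
```

View pics/l1.png

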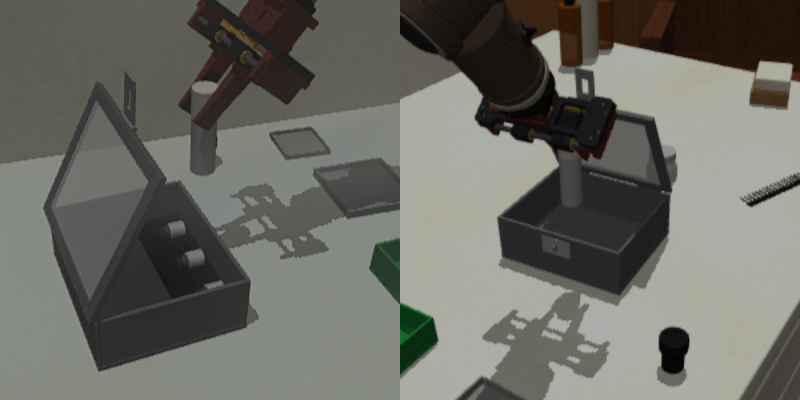

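Run:
```python
from st import *
R=toolR(40,yaw=1.1);g=np.array([.645,-.238,.10])+.019*R[:,2];rows([(g+[0,0,.14],R)])
```

```text
t 8.25 pos [0.5566 0.0862 0.2214] F [-1.  -0.3 -2.7] w 0.0325 q [ 36.  31. -38.  98. -23.  65.  20.]
[-0.489, 0.115, -0.419] [-0.479, 0.004, 0.571]
```

Request:
move_arm:
  series: [-1,-0.049,0.012,-0.042,-0.05,0,0.057,-1,-0.12,0.03,-0.105,-0.12,0,0.14,-1,-0.18,0.043,-0.155,-0.18,0,0.21,-1,-0.24,0.057,-0.207,-0.24,0,0.28,-1,-0.3,0.071,-0.257,-0.3,0,0.35,-1,-0.36,0.085,-0.31,-0.36,0,0.42,-1,-0.42,0.1,-0.36,-0.41,0,0.49,-1,-0.46,0.108,-0.395,-0.45,0,0.535]

```text
time: 8.92
tool_pos: [0.645, -0.2108, 0.2227]
ee_rot: [[0.327, 0.905, 0.27], [0.695, -0.424, 0.581], [0.641, -0.002, -0.768]]
contact_force: [0.4, -0.2, -1.4]
grip_width: 0.0325
gripper_force: 30.0
```

Run:
```python
from st import *
R=toolR(40,yaw=1.1);g=np.array([.645,-.238,.10])+.019*R[:,2];rows([(g+[0,0,.06],R)])
```

```text
t 8.92 pos [ 0.645  -0.2108  0.2227] F [ 0.4 -0.2 -1.4] w 0.0325 q [ 50.  37. -26.  85. -27.  66.  15.]
[-0.118, 0.024, 0.103] [-0.029, 0.004, 0.03]
```

Request:
move_arm:
  series: [-1,-0.03,0.006,0.026,-0.01,0,0.01,-1,-0.06,0.012,0.052,-0.02,0,0.02,-1,-0.09,0.018,0.078,-0.029,0,0.03,-1,-0.118,0.024,0.103,-0.029,0,0.03,-1,-0.118,0.024,0.103,-0.029,0,0.03,-1,-0.118,0.024,0.103,-0.029,0,0.03]

```text
time: 9.42
tool_pos: [0.65, -0.2221, 0.1457]
ee_rot: [[0.344, 0.894, 0.286], [0.685, -0.448, 0.575], [0.642, -0.002, -0.766]]
contact_force: [-1.2, 0.9, -0.4]
grip_width: 0.0325
gripper_force: 30.0
```

Run:
```python
from st import *
import cv2
s=manip.sense();R=np.array(s['ee_rot']);p=s['tool_pos'].copy();p[2]=.084
rows([(p,toolR(40,yaw=1.1))],s);
a=eyes.grab_frame('side');b=eyes.grab_frame('scene')
cv2.imwrite('pics/l2.png',np.hstack([cv2.resize(a[130:330,350:550],(400,400)),cv2.resize(b[200:450,100:350],(400,400))])[:,:,::-1])
```

```text
t 9.42 pos [ 0.65   -0.2221  0.1457] F [-1.2  0.9 -0.4] w 0.0325 q [ 51.  42. -26.  87. -27.  60.  19.]
[-0.079, 0.0, 0.095] [-0.007, 0.001, 0.005]
```

View pics/l2.png

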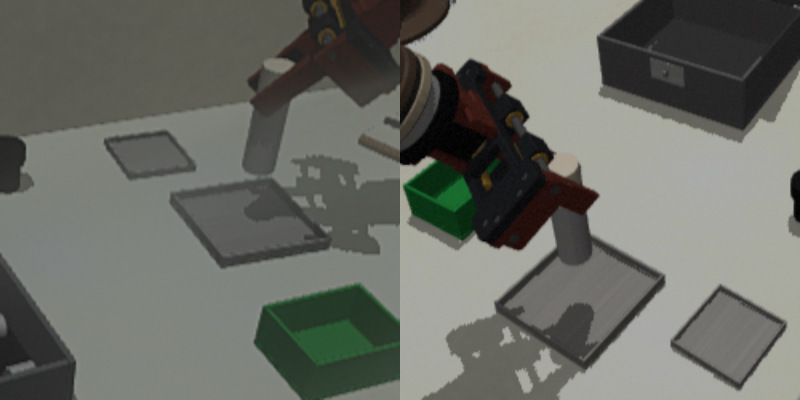

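Run:
```python
from h import *
a,e1=tri([('side',(488.5,161.5)),('scene',(203.8,298.8))]);b,e2=tri([('side',(478.5,212.5)),('scene',(209.4,359.4))])
print(a,e1,b,e2,np.linalg.norm(a-b),(a-b)/np.linalg.norm(a-b))
for c in('side','scene'):
    p=proj(c,[b,b+[0,0,.1]]);print(c,p)
```

```text
[ 0.64383609 -0.22944474  0.18775176] 1.1988028018585055 [ 0.64515798 -0.2374299   0.07067716] 0.7920561076061858 0.11735404229696121 [-0.01126411  0.06804331  0.99761878]
side [[479.29205611 212.70032201]
 [488.92473714 168.45717629]]
scene [[209.98586164 359.2609219 ]
 [201.34323156 311.58353674]]
```

Request:
move_arm:
  series: [-1,-0.014,0,0.017,0,0,0,-1,-0.028,0,0.034,0,0,0,-1,-0.042,0,0.051,0,0,0,-1,-0.054,0,0.065,0,0,0,-1,-0.064,0,0.077,0,0,0,-1,-0.072,0,0.086,0,0,0,-1,-0.077,0,0.092,0,0,0,-1,-0.077,0,0.092,0,0,0]

```text
time: 10.18
tool_pos: [0.6505, -0.2241, 0.0867]
ee_rot: [[0.344, 0.893, 0.289], [0.686, -0.449, 0.573], [0.641, 0.001, -0.767]]
contact_force: [-0.5, -0.6, -1.4]
grip_width: 0.0327
gripper_force: 30.0
```

Request:
move_arm:
  series: [-1,-0.0013,0,0.0015,0,0,0,-1,-0.0026,0,0.003,0,0,0,-1,-0.0026,0,0.003,0,0,0]

```text
time: 10.43
tool_pos: [0.6511, -0.2243, 0.0861]
ee_rot: [[0.343, 0.894, 0.29], [0.687, -0.449, 0.572], [0.641, 0.003, -0.767]]
contact_force: [-0.5, -0.2, -1.1]
grip_width: 0.0326
gripper_force: 30.0
```

Request:
move_arm:
  series: [-1,-0.0013,0,0.0015,0,0,0,-1,-0.0026,0,0.003,0,0,0,-1,-0.0039,0,0.0046,0,0,0,-1,-0.0039,0,0.0046,0,0,0]

```text
time: 10.77
tool_pos: [0.6508, -0.2242, 0.0826]
ee_rot: [[0.343, 0.894, 0.29], [0.686, -0.449, 0.572], [0.641, 0.002, -0.767]]
contact_force: [0.1, 0.4, -1.8]
grip_width: 0.0327
gripper_force: 30.0
```

Request:
move_arm:
  series: [-1,-0.0013,0,0.0015,0,0,0,-1,-0.0026,0,0.003,0,0,0,-1,-0.0026,0,0.003,0,0,0]

```text
time: 11.02
tool_pos: [0.6507, -0.2242, 0.0805]
ee_rot: [[0.343, 0.894, 0.289], [0.686, -0.449, 0.572], [0.641, 0.002, -0.767]]
contact_force: [-0.2, -0.2, -1.3]
grip_width: 0.0326
gripper_force: 30.0
```

Request:
move_arm:
  series: [-1,-0.0013,0,0.0015,0,0,0,-1,-0.0013,0,0.0015,0,0,0,-1,-0.0026,0,0.003,0,0,0,-1,-0.0026,0,0.003,0,0,0]

```text
time: 11.35
tool_pos: [0.6512, -0.2241, 0.0801]
ee_rot: [[0.342, 0.894, 0.29], [0.686, -0.449, 0.573], [0.642, 0.003, -0.767]]
contact_force: [-3.3, -1.1, 7.5]
grip_width: 0.0328
gripper_force: 30.0
```

```bash
python3 -c "
from cell import manip
s=manip.sense();print(s['contact_force'],s['tool_pos'])"
```

```text
[-3.27677809 -1.12618907  7.51377773] [ 0.65124299 -0.22407649  0.08012348]
```

Request:
move_arm:
  series: [-1,0.0007,0,-0.0008,0,0,0,-1,0.0007,0,-0.0008,0,0,0,-0.1,0.0007,0,-0.0008,0,0,0,0.1,0.0007,0,-0.0008,0,0,0,0.3,0.0007,0,-0.0008,0,0,0,0.5,0.0007,0,-0.0008,0,0,0,0.7,0.0007,0,-0.0008,0,0,0,1,0.0007,0,-0.0008,0,0,0]
  newtons: 8

```text
time: 12.02
tool_pos: [0.6508, -0.2243, 0.0792]
ee_rot: [[0.343, 0.894, 0.29], [0.686, -0.449, 0.572], [0.641, 0.002, -0.767]]
contact_force: [0.7, -0.4, -0.4]
grip_width: 0.0692
gripper_force: 0.0
```

Request:
move_arm:
  series: [1,0,0,-0.03,0,0,0,1,0,0,-0.07,0,0,0,1,0,0,-0.12,0,0,0,1,0,0,-0.18,0,0,0,1,0,0,-0.24,0,0,0,1,0,0,-0.3,0,0,0,1,0,0,-0.36,0,0,0,1,0,0,-0.4,0,0,0]

```text
time: 12.68
tool_pos: [0.5923, -0.3412, 0.2351]
ee_rot: [[0.344, 0.893, 0.292], [0.687, -0.451, 0.57], [0.64, 0.005, -0.768]]
contact_force: [0.4, 0.1, 0.2]
grip_width: 0.0881
gripper_force: 0.0
```

Run:
```python
from st import *
import cv2
a=eyes.grab_frame('side');b=eyes.grab_frame('scene')
cv2.imwrite('pics/l3.png',np.hstack([cv2.resize(a[130:330,350:550],(400,400)),cv2.resize(b[200:450,100:350],(400,400))])[:,:,::-1])
# lid push: tool vertical, closing axis along case x -> tool y = case x ; offset y=+65
def P(a,r=.175,y=.065,off=.0135,ex=0):
    d=np.array([-np.cos(a),0,np.sin(a)]);n=np.array([np.sin(a),0,np.cos(a)]);return casept(V,np.array([.095+off,y,.08])+r*d+(.008+ex)*n)[0]
for t in (90,-90): rows([(P(1.1065)+[-.013*0,0,.07],toolR(0,turn=t))])
print(P(1.1065),P(0))
```

```text
t 12.78 pos [ 0.5927 -0.3426  0.2355] F [ 0.8  0.6 -0.1] w 0.0877 q [ 58.  39. -24.  77. -25.  76.  20.]
[0.722, -0.724, 0.399] [-0.425, -0.814, 1.201]
t 12.78 pos [ 0.5927 -0.3426  0.2355] F [ 0.8  0.6 -0.1] w 0.0877 q [ 58.  39. -24.  77. -25.  76.  20.]
[0.722, -0.724, 0.399] [0.951, -0.496, -2.616]
[0.45272677 0.18279467 0.24005631] [0.46506955 0.07974201 0.088     ]
```

View pics/l3.png

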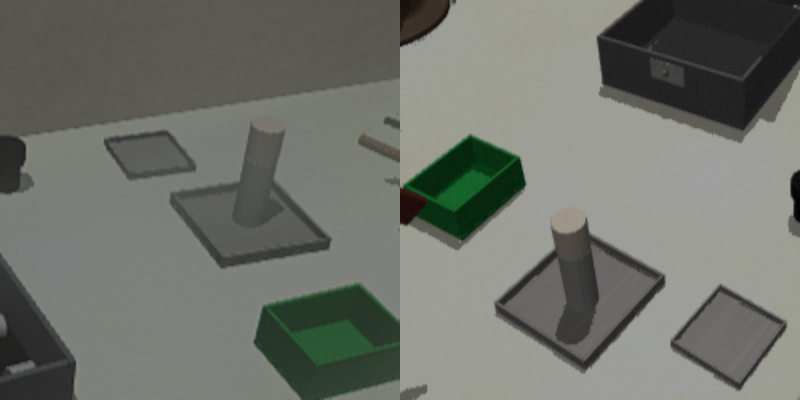

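Run:
```python
from st import *
rows([((.44,-.02,.34),toolR(0,turn=90))])
```

```text
t 12.78 pos [ 0.5927 -0.3426  0.2355] F [ 0.8  0.6 -0.1] w 0.0877 q [ 58.  39. -24.  77. -25.  76.  20.]
[0.472, -0.563, 0.115] [-0.425, -0.814, 1.201]
```

Request:
move_arm:
  series: [-1,0.33,-0.39,0.08,-0.3,-0.57,0.84,-1,0.33,-0.39,0.08,-0.3,-0.57,0.84,-1,0.33,-0.39,0.08,-0.3,-0.57,0.84,-1,0.33,-0.39,0.08,-0.3,-0.57,0.84,-1,0.33,-0.39,0.08,-0.3,-0.57,0.84,-1,0.33,-0.39,0.08,-0.3,-0.57,0.84,-1,0.33,-0.39,0.08,-0.3,-0.57,0.84,-1,0.33,-0.39,0.08,-0.3,-0.57,0.84]
  newtons: 20

```text
time: 13.45
tool_pos: [0.4863, -0.1089, 0.3088]
ee_rot: [[0.901, 0.405, 0.155], [0.384, -0.912, 0.146], [0.2, -0.072, -0.977]]
contact_force: [0.6, 0.3, 0.5]
grip_width: 0.0381
gripper_force: 0.0
```

Run:
```python
from st import *
rows([((.44,.0,.34),toolR(0,turn=90)),((.44,.21,.34),toolR(0,turn=90))])
```

```text
t 13.45 pos [ 0.4863 -0.1089  0.3088] F [0.6 0.3 0.5] w 0.0381 q [ 35.   5. -21. 106.  -9.  63. -49.]
[0.013, -0.241, -0.044] [-0.129, -0.242, 0.369]
[0.174, -0.623, 0.018] [-0.129, -0.242, 0.369]
```

Request:
move_arm:
  series: [-1,0.01,-0.08,-0.03,-0.03,-0.06,0.09,-1,0.03,-0.16,-0.03,-0.06,-0.12,0.18,-1,0.05,-0.24,-0.02,-0.1,-0.18,0.27,-1,0.08,-0.32,-0.01,-0.129,-0.242,0.369,-1,0.11,-0.4,0,-0.129,-0.242,0.369,-1,0.13,-0.48,0.01,-0.129,-0.242,0.369,-1,0.155,-0.56,0.015,-0.129,-0.242,0.369,-1,0.174,-0.623,0.018,-0.129,-0.242,0.369]

```text
time: 14.12
tool_pos: [0.4427, 0.1834, 0.3367]
ee_rot: [[0.993, 0.118, -0.001], [0.118, -0.993, 0.003], [-0.001, -0.003, -1.0]]
contact_force: [0.4, -0.3, -0.2]
grip_width: 0.0007
gripper_force: 0.0
```

```bash
cat >> st.py <<'E'
def PL(a,r=.175,y=.075,off=.0135,e=0):
    d=np.array([-np.cos(a),0,np.sin(a)]);n=np.array([np.sin(a),0,np.cos(a)]);return casept(V,np.array([.095+off,y,.08])+r*d+(.008+e)*n)[0]
E
python3 - <<'E'
from st import *
R=toolR(0,turn=90)
rows([(PL(1.1065,e=.03)+[0,0,.0],R)])
E
```

```text
t 14.12 pos [0.4427 0.1834 0.3367] F [ 0.4 -0.3 -0.2] w 0.0007 q [   7.    7.  -39.   99.    5.   75. -116.]
[-0.0, -0.05, 0.167] [-0.004, 0.001, -0.001]
```

Request:
move_arm:
  series: [-1,0,-0.05,0,0,0,0,-1,0,-0.06,0.04,0,0,0,-1,0,-0.055,0.09,0,0,0,-1,0,-0.05,0.14,0,0,0,-1,0,-0.05,0.167,0,0,0,-1,0,-0.05,0.167,0,0,0]

```text
time: 14.62
tool_pos: [0.4388, 0.2054, 0.2506]
ee_rot: [[0.993, 0.118, -0.006], [0.118, -0.993, 0.001], [-0.006, -0.002, -1.0]]
contact_force: [-0.5, -0.1, 0.5]
grip_width: 0.0002
gripper_force: 0.0
```

Run:
```python
from st import *
R=toolR(0,turn=90)
rows([(PL(a),R) for a in np.linspace(1.1,.5,9)]+[(PL(a,e=-.004),R) for a in np.linspace(.5,0,9)])
```

```text
t 14.62 pos [0.4388 0.2054 0.2506] F [-0.5 -0.1  0.5] w 0.0002 q [   4.   12.  -40.  106.    8.   65. -122.]
[0.002, 0.05, 0.022] [-0.002, 0.008, -0.001]
[0.002, 0.074, 0.034] [-0.002, 0.008, -0.001]
[0.003, 0.096, 0.047] [-0.002, 0.008, -0.001]
[0.003, 0.118, 0.062] [-0.002, 0.008, -0.001]
[0.003, 0.138, 0.079] [-0.002, 0.008, -0.001]
[0.003, 0.157, 0.097] [-0.002, 0.008, -0.001]
[0.003, 0.175, 0.116] [-0.002, 0.008, -0.001]
[0.003, 0.191, 0.137] [-0.002, 0.008, -0.001]
[0.003, 0.205, 0.159] [-0.002, 0.008, -0.001]
[0.003, 0.209, 0.166] [-0.002, 0.008, -0.001]
[0.003, 0.22, 0.185] [-0.002, 0.008, -0.001]
[0.004, 0.229, 0.205] [-0.002, 0.008, -0.001]
[0.004, 0.237, 0.226] [-0.002, 0.008, -0.001]
[0.004, 0.243, 0.246] [-0.002, 0.008, -0.001]
[0.004, 0.249, 0.268] [-0.002, 0.008, -0.001]
[0.004, 0.252, 0.289] [-0.002, 0.008, -0.001]
[0.004, 0.255, 0.311] [-0.002, 0.008, -0.001]
[0.004, 0.256, 0.333] [-0.002, 0.008, -0.001]
```

Request:
move_arm:
  series: [-1,0.002,0.03,0.012,0,0,0,-1,0.002,0.06,0.028,0,0,0,-1,0.003,0.085,0.04,0,0,0,-1,0.003,0.107,0.054,0,0,0,-1,0.003,0.128,0.07,0,0,0,-1,0.003,0.148,0.088,0,0,0,-1,0.003,0.166,0.106,0,0,0,-1,0.003,0.183,0.127,0,0,0]

```text
time: 15.28
tool_pos: [0.4537, 0.1144, 0.19]
ee_rot: [[0.993, 0.116, 0.0], [0.116, -0.993, 0.003], [0.001, -0.003, -1.0]]
contact_force: [-0.7, -0.5, 2.1]
grip_width: 0.0006
gripper_force: 0.8
```

Run:
```python
from st import *
R=toolR(0,turn=90)
rows([(PL(a,e=-.004),R) for a in np.linspace(.7,0,9)])
eyes.grab_frame('side');eyes.grab_frame('scene')
o=[(c,best('hasp_hinge',c)) for c in('side','scene')];o=[(c,b[0]) for c,b in o if b];print(o);
if len(o)==2: print(tri(o))
```

```text
t 15.28 pos [0.4537 0.1144 0.19  ] F [-0.7 -0.5  2.1] w 0.0006 q [  12.   14.  -36.  113.   10.   56. -113.]
[-0.006, -0.016, -0.012] [-0.003, -0.001, -0.004]
[-0.006, 0.003, 0.012] [-0.003, -0.001, -0.004]
[-0.006, 0.021, 0.038] [-0.003, -0.001, -0.004]
[-0.006, 0.035, 0.064] [-0.003, -0.001, -0.004]
[-0.006, 0.048, 0.092] [-0.003, -0.001, -0.004]
[-0.006, 0.058, 0.121] [-0.003, -0.001, -0.004]
[-0.006, 0.065, 0.151] [-0.003, -0.001, -0.004]
[-0.006, 0.07, 0.181] [-0.003, -0.001, -0.004]
[-0.006, 0.072, 0.212] [-0.003, -0.001, -0.004]
[('scene', array([269.1, 178.2]))]
```

Request:
move_arm:
  series: [-1,-0.003,0.003,0.012,0,0,0,-1,-0.003,0.021,0.038,0,0,0,-1,-0.003,0.035,0.064,0,0,0,-1,-0.003,0.048,0.092,0,0,0,-1,-0.003,0.058,0.121,0,0,0,-1,-0.003,0.065,0.151,0,0,0,-1,-0.003,0.07,0.181,0,0,0,-1,-0.003,0.072,0.2,0,0,0]

```text
time: 16.15
tool_pos: [0.4561, 0.0797, 0.0895]
ee_rot: [[0.993, 0.116, -0.0], [0.116, -0.993, 0.003], [0.0, -0.003, -1.0]]
contact_force: [0.9, -1.0, 1.4]
grip_width: 0.0006
gripper_force: 0.6
```

Run:
```python
from st import *
R=toolR(0,turn=90)
rows([(PL(0,e=-.004),R)])
```

```text
t 16.15 pos [0.4561 0.0797 0.0895] F [ 0.9 -1.   1.4] w 0.0006 q [  11.   21.  -33.  120.   16.   43. -115.]
[-0.002, 0.002, 0.011] [-0.004, -0.0, -0.004]
```

Request:
move_arm:
  series: [-1,0,0,0.002,0,0,0,-1,0,0,0.004,0,0,0,-1,0,0,0.006,0,0,0,-1,0,0,0.006,0,0,0]

```text
time: 16.48
tool_pos: [0.4562, 0.0801, 0.0884]
ee_rot: [[0.993, 0.116, 0.0], [0.116, -0.993, 0.003], [0.001, -0.002, -1.0]]
contact_force: [-1.9, 0.4, 4.5]
grip_width: 0.0001
gripper_force: 2.6
```

Request:
move_arm:
  series: [-1,0,0,0.001,0,0,0,-1,0,0,0.002,0,0,0,-1,0,0,0.002,0,0,0]

```text
time: 16.73
tool_pos: [0.4563, 0.0801, 0.0882]
ee_rot: [[0.993, 0.116, 0.001], [0.116, -0.993, 0.002], [0.001, -0.002, -1.0]]
contact_force: [-6.4, -1.8, 16.6]
grip_width: 0.0005
gripper_force: 8.4
```

Request:
move_arm:
  series: [-1,0,0,-0.03,0,0,0,-1,0,0,-0.08,0,0,0,-1,0,0.04,-0.15,0,0,0,-1,0,0.1,-0.2,0,0,0,-1,0,0.17,-0.24,0,0,0,-1,0,0.25,-0.27,0,0,0,-1,0,0.33,-0.28,0,0,0,-1,0,0.38,-0.28,0,0,0]

```text
time: 17.4
tool_pos: [0.4792, -0.1138, 0.2285]
ee_rot: [[0.994, 0.113, 0.004], [0.113, -0.994, 0.0], [0.004, 0.0, -1.0]]
contact_force: [0.7, -0.7, -1.0]
grip_width: 0.0005
gripper_force: 0.0
```

```bash
cat >> st.py <<'E'
TH=35
def PH(t,e=0,r=.046):
    th=np.radians(TH);h=np.array([-np.sin(t),-np.cos(t)]);m=np.array([-np.cos(t),np.sin(t)]);p=np.array([np.cos(th),np.sin(th)])
    s=-np.clip(2*m@p,-1,1);q=np.array([-.099,.084])+r*h+(.0015+e)*m-.01*s*p
    return casept(V,[q[0],0,q[1]])[0]
E
python3 - <<'E'
from st import *
R=toolR(TH)
S={}
for c in('side','scene'):
    eyes.grab_frame(c)
    for n in('hasp_tip','hasp_hinge','staple','lid_edge'):
        b=best(n,c)
        if b: S[n,c]=b[0]
for n in('hasp_tip','hasp_hinge','staple','lid_edge'):
    o=[(c,S[n,c]) for c in('side','scene') if (n,c) in S];L=lidpts(0,2.0868)[n]
    x=tri(o) if len(o)==2 else None
    print(n,casept(V,L)[0].round(4),x,[np.round(proj(c,casept(V,L))[0]-b,1) for c,b in o])
rows([(PH(2.087,.05),R)])
E
```

```text
hasp_tip [0.5391 0.0086 0.1106] (array([0.53447855, 0.00604005, 0.1110857 ]), np.float64(0.14849106149637237)) [array([-2.5, -1.1]), array([2.6, 0.3])]
hasp_hinge [0.5335 0.0552 0.084 ] None [array([-0.2, -1.1])]
staple [0.5339 0.0512 0.057 ] (array([0.53318362, 0.0510037 , 0.05720279]), np.float64(0.39960605154880113)) [array([0.1, 0. ]), array([ 0.8, -0.1])]
lid_edge [0.533  0.0592 0.088 ] (array([0.52769624, 0.06340692, 0.08548967]), np.float64(0.6724493067839603)) [array([ 1.9, -3.2]), array([1.4, 0.4])]
t 17.9 pos [ 0.4782 -0.1082  0.226 ] F [ 0.5  0.6 -0.4] w 0.0005 q [ 33.  13. -30. 108.   7.  61. -83.]
[0.148, -0.298, 0.139] [0.607, 0.606, -1.934]
```

Request:
move_arm:
  series: [-1,0.05,-0.05,0,0.3,0.3,-0.96,-1,0.05,-0.05,0,0.3,0.3,-0.96,-1,0.05,-0.05,0,0.3,0.3,-0.96,-1,0.05,-0.05,0,0.3,0.3,-0.96,-1,0.05,-0.05,0,0.3,0.3,-0.96,-1,0.05,-0.05,0,0.3,0.3,-0.96,-1,0.05,-0.05,0,0.3,0.3,-0.96,-1,0.05,-0.05,0,0.3,0.3,-0.96]

```text
time: 18.57
tool_pos: [0.4999, -0.0829, 0.2255]
ee_rot: [[0.625, 0.775, 0.091], [0.722, -0.618, 0.311], [0.297, -0.129, -0.946]]
contact_force: [-0.6, -0.5, -0.5]
grip_width: 0.0007
gripper_force: 0.0
```

Run:
```python
from st import *
rows([(PH(2.087,.05),toolR(TH))])
```

```text
t 18.57 pos [ 0.4999 -0.0829  0.2255] F [-0.6 -0.5 -0.5] w 0.0007 q [ 50.  17. -40. 107.  -9.  58. -23.]
[0.193, -0.092, 0.217] [0.306, 0.304, -0.975]
```

Request:
move_arm:
  series: [-1,0.02,-0.01,0.0,0.306,0.304,-0.975,-1,0.04,-0.02,0.02,0.306,0.304,-0.975,-1,0.06,-0.03,0.04,0.306,0.304,-0.975,-1,0.08,-0.04,0.07,0.306,0.304,-0.975,-1,0.11,-0.05,0.11,0.306,0.304,-0.975,-1,0.14,-0.065,0.15,0.306,0.304,-0.975,-1,0.17,-0.08,0.19,0.306,0.304,-0.975,-1,0.193,-0.092,0.217,0.306,0.304,-0.975]

```text
time: 19.23
tool_pos: [0.5349, 0.0516, 0.1558]
ee_rot: [[-0.098, 0.993, -0.071], [0.813, 0.121, 0.57], [0.574, -0.002, -0.819]]
contact_force: [-0.4, 0.1, 0.3]
grip_width: 0.0006
gripper_force: 0.0
```

Run:
```python
from st import *
R=toolR(TH)
rows([(PH(2.087,.03),R)]+[(PH(t,-.002),R) for t in np.arange(2.1,-.01,-.15)])
```

```text
t 19.23 pos [0.5349 0.0516 0.1558] F [-0.4  0.1  0.3] w 0.0006 q [ 46.  37. -51. 103.  -8.  57.  12.]
[-0.039, -0.002, 0.012] [-0.003, -0.001, 0.0]
[-0.096, -0.002, 0.039] [-0.003, -0.001, 0.0]
[-0.108, -0.002, 0.046] [-0.003, -0.001, 0.0]
[-0.118, -0.002, 0.054] [-0.003, -0.001, 0.0]
[-0.128, -0.002, 0.064] [-0.003, -0.001, 0.0]
[-0.136, -0.002, 0.075] [-0.003, -0.001, 0.0]
[-0.147, -0.002, 0.088] [-0.003, -0.001, 0.0]
[-0.156, -0.002, 0.101] [-0.003, -0.001, 0.0]
[-0.164, -0.002, 0.115] [-0.003, -0.001, 0.0]
[-0.17, -0.002, 0.128] [-0.003, -0.001, 0.0]
[-0.174, -0.002, 0.142] [-0.003, -0.001, 0.0]
[-0.176, -0.002, 0.155] [-0.003, -0.001, 0.0]
[-0.176, -0.002, 0.168] [-0.003, -0.001, 0.0]
[-0.168, -0.002, 0.179] [-0.003, -0.001, 0.0]
[-0.159, -0.002, 0.189] [-0.003, -0.001, 0.0]
[-0.148, -0.002, 0.198] [-0.003, -0.001, 0.0]
```

Request:
move_arm:
  series: [-1,-0.039,-0.002,0.012,0,0,0,-1,-0.07,-0.002,0.026,0,0,0,-1,-0.096,-0.002,0.039,0,0,0,-1,-0.108,-0.002,0.046,0,0,0,-1,-0.118,-0.002,0.054,0,0,0,-1,-0.128,-0.002,0.064,0,0,0,-1,-0.136,-0.002,0.075,0,0,0,-1,-0.147,-0.002,0.088,0,0,0]

```text
time: 19.9
tool_pos: [0.5382, 0.015, 0.0797]
ee_rot: [[-0.097, 0.993, -0.067], [0.815, 0.118, 0.568], [0.572, 0.001, -0.82]]
contact_force: [-0.4, 1.0, 1.5]
grip_width: 0.0006
gripper_force: 0.2
```

Run:
```python
from st import *
R=toolR(TH)
rows([(PH(t,-.002),R) for t in np.arange(1.35,-.01,-.15)])
for c in('side','scene'):
    eyes.grab_frame(c);b=best('hasp_tip',c)
    if b:print(c,b[0],[(t,np.round(proj(c,casept(V,lidpts(0,t)['hasp_tip']))[0])) for t in (2.1,1.5,1.3,1)])
```

```text
t 19.9 pos [0.5382 0.015  0.0797] F [-0.4  1.   1.5] w 0.0006 q [ 47.  44. -47. 104.  -4.  52.  16.]
[0.001, 0.0, 0.005] [0.002, 0.003, -0.001]
[-0.009, 0.0, 0.018] [0.002, 0.003, -0.001]
[-0.017, 0.0, 0.032] [0.002, 0.003, -0.001]
[-0.023, 0.0, 0.046] [0.002, 0.003, -0.001]
[-0.027, 0.0, 0.06] [0.002, 0.003, -0.001]
[-0.028, 0.0, 0.073] [0.002, 0.003, -0.001]
[-0.028, 0.0, 0.085] [0.002, 0.003, -0.001]
[-0.021, 0.0, 0.097] [0.002, 0.003, -0.001]
[-0.011, 0.0, 0.107] [0.002, 0.003, -0.001]
[-0.0, 0.0, 0.115] [0.002, 0.003, -0.001]
side [389.1 261.9] [(2.1, array([387., 246.])), (1.5, array([390., 260.])), (1.3, array([388., 265.])), (1, array([384., 272.]))]
scene [247.7 251.4] [(2.1, array([253., 237.])), (1.5, array([252., 252.])), (1.3, array([253., 256.])), (1, array([255., 260.]))]
```

Hasp is following (about 1.45 rad). Continue.

Request:
move_arm:
  series: [-1,-0.009,0,0.018,0,0,0,-1,-0.017,0,0.032,0,0,0,-1,-0.023,0,0.046,0,0,0,-1,-0.027,0,0.06,0,0,0,-1,-0.028,0,0.073,0,0,0,-1,-0.028,0,0.085,0,0,0,-1,-0.021,0,0.097,0,0,0,-1,-0.011,0,0.107,0,0,0]

```text
time: 20.77
tool_pos: [0.5346, 0.0412, 0.032]
ee_rot: [[-0.096, 0.993, -0.068], [0.815, 0.117, 0.568], [0.572, -0.001, -0.82]]
contact_force: [0.3, -0.5, -0.5]
grip_width: 0.0006
gripper_force: 0.3
```

Run:
```python
from st import *
R=toolR(TH)
rows([(PH(t,-.002),R) for t in (.15,0)]+[(PH(0,0),R)])
```

```text
t 20.77 pos [0.5346 0.0412 0.032 ] F [ 0.3 -0.5 -0.5] w 0.0006 q [ 44.  47. -46. 106.  -3.  46.  15.]
[-0.0, 0.001, -0.002] [0.0, 0.002, -0.002]
[0.011, 0.001, 0.007] [0.0, 0.002, -0.002]
[0.007, 0.001, 0.004] [0.0, 0.002, -0.002]
```

Request:
move_arm:
  series: [-1,0.003,0,0.002,0,0,0,-1,0.006,0,0.004,0,0,0,-1,0.009,0,0.006,0,0,0,-1,0.009,0,0.006,0,0,0]

```text
time: 21.1
tool_pos: [0.5342, 0.0465, 0.033]
ee_rot: [[-0.097, 0.993, -0.068], [0.815, 0.118, 0.568], [0.572, 0.0, -0.82]]
contact_force: [1.0, -0.3, 0.2]
grip_width: 0.0007
gripper_force: 0.1
```

Request:
move_arm:
  series: [-1,0.0016,0,0.0011,0,0,0,-1,0.0033,0,0.0023,0,0,0,-1,0.0033,0,0.0023,0,0,0]

```text
time: 21.35
tool_pos: [0.5341, 0.0478, 0.0328]
ee_rot: [[-0.096, 0.993, -0.067], [0.815, 0.117, 0.568], [0.572, 0.0, -0.821]]
contact_force: [0.2, -1.5, 1.1]
grip_width: 0.0005
gripper_force: 0.9
```

Request:
move_arm:
  series: [-1,0.0016,0,0.0011,0,0,0,-1,0.0033,0,0.0023,0,0,0,-1,0.0033,0,0.0023,0,0,0]

```text
time: 21.6
tool_pos: [0.5342, 0.0485, 0.0326]
ee_rot: [[-0.096, 0.993, -0.066], [0.816, 0.116, 0.566], [0.57, 0.0, -0.821]]
contact_force: [-1.5, -8.1, 5.1]
grip_width: 0.0005
gripper_force: 3.8
```

Request:
move_arm:
  series: [-1,0.0016,0,0.0011,0,0,0,-1,0.0033,0,0.0023,0,0,0,-1,0.0033,0,0.0023,0,0,0]

```text
time: 21.85
tool_pos: [0.5343, 0.049, 0.0325]
ee_rot: [[-0.095, 0.993, -0.065], [0.817, 0.115, 0.565], [0.569, 0.0, -0.822]]
contact_force: [-1.7, -13.7, 7.7]
grip_width: 0.0006
gripper_force: 6.4
```

Request:
move_arm:
  series: [-1,-0.01,0,-0.007,0,0,0,-1,-0.04,0,-0.03,0,0,0,-1,-0.07,0,-0.08,0,0,0,-1,-0.1,0,-0.14,0,0,0,-1,-0.13,0,-0.21,0,0,0,-1,-0.16,0,-0.28,0,0,0,-1,-0.18,0,-0.34,0,0,0,-1,-0.18,0,-0.38,0,0,0]

```text
time: 22.52
tool_pos: [0.5555, -0.1334, 0.1379]
ee_rot: [[-0.093, 0.994, -0.064], [0.816, 0.113, 0.567], [0.571, 0.0, -0.821]]
contact_force: [0.2, -0.3, -0.2]
grip_width: 0.0005
gripper_force: 0.0
```

Run:
```python
from st import *
import cv2
a=eyes.grab_frame('side');b=eyes.grab_frame('scene')
w=eyes.grab_frame('wrist');f=best('hasp_tip','wrist');cw={k:np.array(v) for k,v in eyes.camera_params('wrist').items()}
print(f,[(t,proj('wrist',casept(V,lidpts(0,t)['hasp_tip']),cw).round()) for t in (0,.2)])
f=best('hasp_tip','scene');print(f,[(t,proj('scene',casept(V,lidpts(0,t)['hasp_tip'])).round(1)) for t in (0,.1,.2)])
cv2.imwrite('pics/f.png',np.hstack([cv2.resize(b[150:400,150:400],(400,400)),cv2.resize(w,(400,300))[:, :] if 0 else cv2.copyMakeBorder(cv2.resize(w,(400,300)),0,100,0,0,0)])[:,:,::-1])
```

```text
[array([316.5, 119. ])] [(0, array([[320., 124.]])), (0.2, array([[320., 132.]]))]
[array([264.3, 255.6]), array([141.9, 325.5])] [(0, array([[267.1, 257.4]])), (0.1, array([[265.8, 258.7]])), (0.2, array([[264.5, 259.8]]))]
```

View pics/f.png

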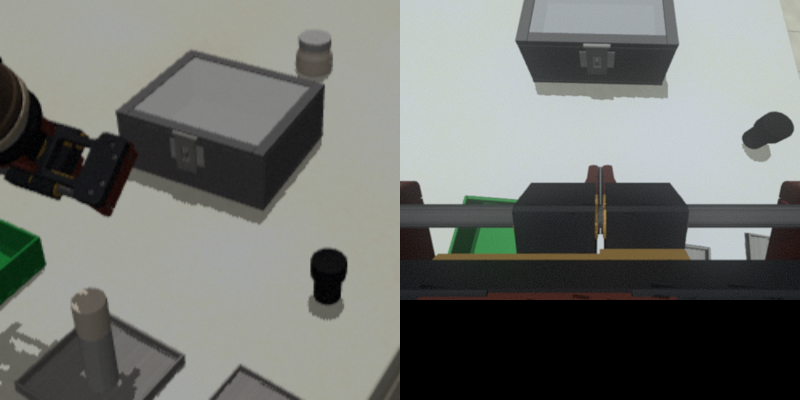

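The picture shows the lid shut, the hasp flat over the staple at about (185,150), and the canister upright in the tray at (95,340). The robot is clear of everything.

```bash
python3 -c "
from cell import finish_job
print(finish_job())"
```

```text
the job is handed in; nothing more can be done
None
```

The canister stands upright in the larger steel tray, the lid is fully closed and the hasp lies flat over the staple; I handed the job in at about 23 s of the 72 s, and the bin, jar and eyepiece were left alone.

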